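# Zero the frit mill and set its grind

## Robot

A 6-joint arm with a two-finger parallel gripper is mounted at the origin on the work surface. World frame = base frame: x ahead of the robot, y to its left, z up, the work surface at z = 0. Lengths are in mm, angles in rad, forces in N, time in s.
With the tool pointing down it reaches from about 275 to 750 mm from the base axis. Payload 10.2 kg.
Tool frame: the origin (TCP) lies midway between the tips of the shut fingers; the grasp point (between the pads) lies 19 mm behind it; z points along the fingers, y is the direction in which the jaws open and shut (so a half turn about z gives the same grasp; the last joint's range is limited). The gripper opens to 85 mm and grips with 20 to 120 N. Pads are 22 mm wide; open, the fingers measure 114 mm over their backs; the gripper's body (76 mm by 85 mm) begins 54 mm behind the grasp point. The pads swing forward as they close: fully open they stand 13 mm farther back than shut.
Start: joints at [0.976, 0.313, 1.498, -0, 1.331, -0.223], TCP at [190.742, 489.131, 231.294] pointing down, gripper open.
Joint ranges: [-2.94, 2.94], [-0.97, 2.17], [0.19, 2.56], [-1.23, 4.37], [0.02, 3.11], [-2.88, 2.88]. Speed limits (rad/s): [2.39, 2.39, 3.01, 3.14, 3.14, 3.14].

## Interface

Orientations are given as a unit quaternion [w, x, y, z].
In Python, from rig import ctrl gives the robot as it stands.
- The arm moves only by the tool carry_out, never from a script. Its argument "plan" is a list of rows, each a list of 3 entries, a list of its own where there are three numbers: the finger opening in mm, from 0 to 85.4, then the shift along the tool's x, y, z in mm, then the turn, a rotation vector about the tool's x, y, z in units of 6 degrees (1.0 is 6 degrees). In form: [[grip, [x, y, z], [ax, ay, az]], ...]. A call has 1 to 20 rows; each row shifts and turns the commanded pose from where the row before left it, along the tool's axes as they then stand; what a row does not reach is not made up. A row lasts 1/12 s, in which the tool goes at most 41.7 mm and 7.16 degrees, less where a joint would pass 70% of its speed; a pose out of reach is approached as far as the arm can. A call with a gripper value outside its range is refused whole. The fingers move at their own pace and stop on an object; "grip_force" is the grip in N (left out, the last holds). Time passes only in rows, so rows that do not move let the fingers close. It gives the time, the measured TCP pose, the force and the opening at its end, in the units of the state.
- ctrl.sense(): the state, without advancing time (a new reading comes with each control period).
- ctrl.capture(name): name is "side" or "top" or "wrist"; returns a dict with "color" (420x560x3 uint8, blue, green, red), "range_z" (420x560 float32, mm along the optical axis (not along the pixel's ray), 0 where there is no reading), "fx", "fy", "cx", "cy" (pixels), "cam_to_world" (4x4, takes a point from camera to world coordinates); the wrist camera has in their place "tool_from_camera" (4x4, takes a point from camera to tool coordinates, whose origin is the TCP and whose axes are the flange's). Camera axes: x right, y up, looking along -z (the intrinsics and any distortion apply to the point x, -y, -z); pixel columns grow to the right and rows downward; lengths in mm; the calibration is good to about 2 mm. A picture is of the moment at which its call begins: read the wrist's pose just before it.
- ctrl.finish_job(): hands the job in, once; it reports no verdict.
The state is a dict: "time_s": time; "joints": joint angles; "dq": joint speeds; "tau": joint torques, N m; "eef_pos": TCP position; "ee_rot": TCP orientation; "force": force on the tool from outside, world axes, zero at the start; "wrist_torque": the same for the moment, N m; "grip_width": opening from 0.0 (shut) to 1.0 (fully open).
Only numpy, scipy, OpenCV 4.12 (cv2) and the standard library are available. Lean on these libraries where they do the work, as an engineer would, in place of code of your own. Each camera call takes 0.05 s, during which the arm holds its last target.

## Task

Set the grind of the small green frit mill: turn the orange adjustment ring on its top clockwise (seen from above) until you feel the burrs touch, without forcing them, then back it off anticlockwise by exactly three clicks and let go. Leave everything else on the bench where it is.

Things in the scene. Friction and masses are not known exactly. Their poses are not given: they have to be found in the camera images.
- ring_grip (a point): Grip point: on the vertical axis of the orange adjustment ring, half-way up it, 187 mm above the table; z up. The ring is upright, ribbed, 56 mm outside diameter, 34 mm tall (17 mm above and below this point), on a wider flat steel shoulder. Clockwise from above closes the burrs. This point does not turn with the ring; the ring looks the same at every rib.
- mill: The bench frit mill: wooden foot 190 x 170 mm, green motor case, steel spout on its -x side, 150 mm tall without its head; fixed to the table. Origin on the table under the ring's axis, z up.
- head: Steel head on the mill, 104 mm diameter, 20 mm tall, carrying the ring; origin under its centre, 150 mm above the table; fixed. The ring has 18 clicks a turn, 20 degrees each; a sprung ball holds it in each and draws it to the click's middle when let go. Getting over a click takes 0.1 to 0.15 N m. At the start the ring is 2 to 5 clicks open, which cannot be seen.
- burr_upper (a point): Centre of the lower face of the upper burr, on the ring's axis inside the mill; the ring's thread raises it only 0.2 mm per click. The burrs meet as the ring reaches one of its clicks; let go there, the ring springs back to that click, and the three clicks are counted from it.
- burr_lower (a point): Centre of the upper face of the lower burr, on the ring's axis, 155 mm above the table. This burr is sprung: once the burrs touch, turning the ring on takes 2.5 N m more per rad. They count as touching from about 0.15 N m of it (held 0.2 s); more than about 0.6 N m at the ring is forcing them.
- cup: Blue cup under the spout, 60 mm wide, 62 mm tall; origin under its centre.
- hopper: Yellow plastic funnel hopper taken off the mill, standing on its narrow end, 110 mm wide, 100 mm tall; origin under its centre.
- jar: Green glass jar, 68 mm wide, 100 mm tall; origin under its centre.
- glue: White glue bottle, 48 mm wide, 150 mm tall; origin under its centre.
- heart: Brown heart-shaped board with mosaic chips, about 170 mm long, 12 mm thick, lying flat; origin under its middle.
- offcut: Pale wood offcut 140 x 70 x 20 mm, lying flat; origin under its centre.
- scoop: Wooden-handled steel spoon 170 mm long along x, lying flat; origin under its middle.

How it is judged (in metres and radians):
On the way, in this order (a step that is already met when the one before it is completed fails the run):
1. the burrs are brought to touch (contact force between head and mill above 4 N), for 0.15 s.
2. the ring is backed off three clicks (z of burr_upper in the frame of burr_lower between 0.00052 and 0.00068 m), for 0.2 s.
At the end, for the whole second after the job is handed in: The burr gap is that of three clicks (0.6 mm, within 0.08 mm, that is 0.4 click) after the burrs had touched, and the ring is let go (all of step 2).
It fails at once if the burrs are forced together (over 24 N at the burr, about 0.65 N m at the ring) (contact force between head and mill above 24 N).
It fails at once if a bystander is moved by more than 25 mm (distance of any of cup, hopper, jar, glue, heart, offcut, scoop from where it was at the start of the episode above 0.025 m).
It also fails if it takes over 58 s, if anything falls off the work surface, if the arm or the gripper's body presses on something with over 40 N, if the wrist force passes 120 N, or if a joint passes its speed limit or range.

## Working session

There is one attempt and no reset: what is moved stays moved. The work goes in short steps, Python scripts to look and compute and a tool call to move; the robot and the scene stay as the last step left them, time stands still between calls to the robot, and variables do not carry over. Pictures are saved under pics/ and viewed, and the job is handed in when it is done.

Besides the shell and the picture viewer there is one more tool, called after "Emit:" as a command line: name --argument value ..., lists and objects as JSON in quotes. carry_out: Moves the arm, as the interface text tells. Its arguments: {"type":"object","properties":{"plan":{"type":"array"},"grip_force":{"type":"number"}},"required":["plan"]}

```bash
mkdir -p pics; ls
python3 - <<'E'
from rig import ctrl
import cv2
s=ctrl.sense();print(s)
for n in("side","top"):
    c=ctrl.capture(n);cv2.imwrite(f"pics/{n}0.png",c["color"]);print(n,c["fx"],c["fy"],c["cx"],c["cy"],c["cam_to_world"],[k for k in c])
E
```

```text
pics
{'time_s': 0.0, 'joints': array([ 9.75591818e-01,  3.13431316e-01,  1.49846044e+00,  3.78660951e-05,
        1.33096796e+00, -2.23396026e-01]), 'dq': array([-0.00028698, -0.0012945 , -0.00081413, -0.00033878, -0.00137157,
       -0.00107497]), 'tau': array([ 5.12390325e-04, -4.12248695e+01, -2.59743762e+01, -1.04051449e-05,
        4.02365360e-03, -6.70665955e-06]), 'eef_pos': array([190.58605255, 488.90993011, 230.7358382 ]), 'ee_rot': array([-2.68993117e-04,  1.84839664e-01,  9.82768486e-01, -5.73880665e-04]), 'force': array([ 0.21997052, -0.09583867, -0.33240624]), 'wrist_torque': array([ 0.00452669, -0.03646769, -0.01482476]), 'grip_width': 0.9979746251018065}
side 464.3998102300924 464.3998102300924 285.6552767438256 211.90876538687357 [[ 9.92587141e-01  8.39404637e-02 -8.78906486e-02  3.91463018e+02]
 [-1.21190125e-01  7.38048259e-01 -6.63775354e-01 -9.83412877e+02]
 [ 9.14992914e-03  6.69506360e-01  7.42749967e-01  1.15599531e+03]
 [ 0.00000000e+00  0.00000000e+00  0.00000000e+00  1.00000000e+00]] ['color', 'range_z', 'fx', 'fy', 'cx', 'cy', 'cam_to_world']
top 498.2565468122359 498.2565468122359 275.6067639772374 209.57863905225094 [[-1.55725830e-02  9.78979376e-01 -2.03363898e-01  1.93232130e+02]
 [-9.99868357e-01 -1.61738171e-02 -1.29472525e-03 -2.08817771e+01]
 [-4.55667982e-03  2.03316965e-01  9.79102369e-01  1.58725784e+03]
 [ 0.00000000e+00  0.00000000e+00  0.00000000e+00  1.00000000e+00]] ['color', 'range_z', 'fx', 'fy', 'cx', 'cy', 'cam_to_world']
```

View pics/side0.png

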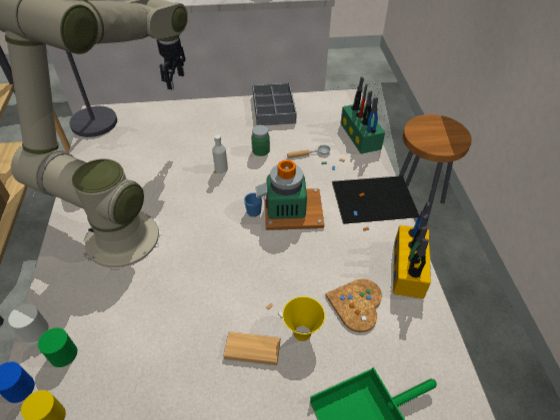

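View pics/top0.png

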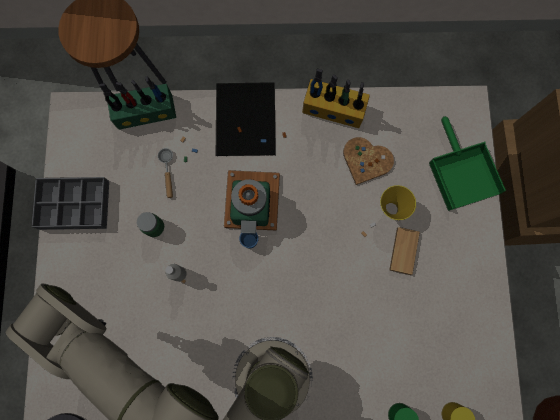

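The side view shows the orange ring at about (287,169), and the top view at about (248,195). The mill stands clear of the jar, glue and cup.

```bash
cat > h.py <<'E'
import numpy as np,cv2
from rig import ctrl
def ray(c,u,v,T=None):
    T=np.array(c["cam_to_world"]) if T is None else T
    d=np.array([(u-c["cx"])/c["fx"],-(v-c["cy"])/c["fy"],-1.0])
    return T[:3,3],T[:3,:3]@d
def onplane(c,u,v,z,T=None):
    o,d=ray(c,u,v,T);return o+d*(z-o[2])/d[2]
def cloud(c,m,T=None):
    T=np.array(c["cam_to_world"]) if T is None else T
    v,u=np.nonzero(m&(c["range_z"]>0));r=c["range_z"][v,u]
    p=np.c_[(u-c["cx"])/c["fx"]*r,-(v-c["cy"])/c["fy"]*r,-r]
    return p@T[:3,:3].T+T[:3,3]
def orange(c):
    h=cv2.cvtColor(c["color"],cv2.COLOR_BGR2HSV)
    return (cv2.inRange(h,(3,180,110),(16,255,255))>0)
E
python3 - <<'E'
from h import *
for n,b in(("top",(225,275,170,220)),("side",(265,310,150,185))):
    c=ctrl.capture(n);m=orange(c);k=np.zeros_like(m);k[b[2]:b[3],b[0]:b[1]]=1;m&=k
    v,u=np.nonzero(m);print(n,len(u),u.min(),u.max(),v.min(),v.max())
    P=cloud(c,m);print(np.percentile(P,[2,25,50,75,98],axis=0).round(1))
    q=P[P[:,2]>197];print("top pts",len(q),q.min(0),q.max(0))
    hull=cv2.convexHull(np.c_[u,v].astype(np.int32));(e,ax,an)=cv2.fitEllipse(hull);print(e,ax,onplane(c,*e,204),onplane(c,*e,187))
    x=cv2.resize(c["color"][b[2]-30:b[3]+30,b[0]-30:b[1]+30],None,fx=5,fy=5)
    cv2.imwrite(f"pics/{n}z.png",x)
E
```

```text
top 97 239 256 185 201
[[506.9  36.1 198.9]
 [513.1  44.5 201.5]
 [527.3  59.  203.3]
 [546.1  76.2 205.5]
 [554.7  84.6 209.1]]
top pts 97 [505.5870321   36.0493885  198.02758053] [555.09491874  84.84646337 209.78753681]
(247.69287109375, 193.14857482910156) (17.150331497192383, 17.80792999267578) [529.77301128  59.90619617 204.        ] [533.90904061  60.89906642 187.        ]
side 241 278 295 160 178
[[503.4  31.1 171.5]
 [514.8  36.8 184.1]
 [528.3  45.2 194.5]
 [539.9  72.6 200.9]
 [551.4  81.  206. ]]
top pts 109 [503.04742283  30.89969371 197.03566651] [555.24821671  85.9312273  207.984887  ]
(286.2594299316406, 169.1349639892578) (18.718048095703125, 18.861928939819336) [526.92728336  39.20319186 204.        ] [529.3463      57.46428298 187.        ]
```

```bash
cat >> h.py <<'E'
from scipy.spatial.transform import Rotation as Ro
def R():
    q=ctrl.sense()["ee_rot"];return Ro.from_quat([q[1],q[2],q[3],q[0]])
def st():
    s=ctrl.sense();r=R()
    print("t",round(s["time_s"],2),"p",s["eef_pos"].round(1),"yaw x",np.degrees(np.arctan2(*r.as_matrix()[[1,0],0])).round(2),"z",r.as_matrix()[:,2].round(4),"F",s["force"].round(1),"M",s["wrist_torque"].round(3),"g",round(s["grip_width"],3),"j",s["joints"].round(3))
def toolshift(t):
    return R().as_matrix().T@(np.array(t)-ctrl.sense()["eef_pos"])
E
python3 -c "
from h import *
st();print(R().as_matrix().round(3));print(toolshift([530,59,300]))"
```

```text
t 0.2 p [190.6 489.  231. ] yaw x 158.7 z [-4.e-04 -6.e-04 -1.e+00] F [ 0.2 -0.3 -0.7] M [-0.004 -0.041 -0.001] g 0.999 j [ 0.976  0.313  1.498 -0.     1.331 -0.223]
[[-0.932  0.363 -0.   ]
 [ 0.363  0.932 -0.001]
 [ 0.    -0.001 -1.   ]]
[-472.36526458 -277.42504462  -68.91035982]
```

Emit:
carry_out --plan '[[85,[0,0,-23],[0,0,0]],[85,[0,0,-23],[0,0,0]],[85,[0,0,-23],[0,0,0]],[85,[-28,-16,0],[0,0,0]],[85,[-28,-16,0],[0,0,0]],[85,[-28,-16,0],[0,0,0]],[85,[-28,-16,0],[0,0,0]],[85,[-28,-16,0],[0,0,0]],[85,[-28,-16,0],[0,0,0]],[85,[-28,-16,0],[0,0,0]],[85,[-28,-16,0],[0,0,0]],[85,[-28,-16,0],[0,0,0]],[85,[-28,-16,0],[0,0,0]],[85,[-28,-16,0],[0,0,0]],[85,[-28,-16,0],[0,0,0]],[85,[-28,-16,0],[0,0,0]],[85,[-28,-16,0],[0,0,0]],[85,[-28,-16,0],[0,0,0]],[85,[-28,-16,0],[0,0,0]],[85,[0,0,0],[0,0,0]]]' --grip_force 40

```text
time_s: 1.87
eef_pos: [517.4, 83.9, 299.3]
ee_rot: [-0.0, 0.187, 0.982, -0.001]
force: [0.6, -0.3, -0.1]
grip_width: 0.994
```

```bash
python3 -c "
from h import *
st();T=np.eye(4);T[:3,:3]=R().as_matrix();T[:3,3]=ctrl.sense()['eef_pos']
c=ctrl.capture('wrist');T=T@np.array(c['tool_from_camera']);print(c['tool_from_camera'])
cv2.imwrite('pics/w1.png',c['color'])
m=orange(c);v,u=np.nonzero(m);print(len(u),u.min(),u.max(),v.min(),v.max())
P=cloud(c,m,T);print(np.percentile(P,[2,25,50,75,98],axis=0).round(1))
"
```

```text
t 1.87 p [517.4  83.9 299.3] yaw x 158.45 z [-8.e-04 -1.e-03 -1.e+00] F [ 0.6 -0.3 -0.1] M [ 0.025 -0.001  0.019] g 0.994 j [-6.200e-02  2.720e-01  1.375e+00 -1.000e-03  1.495e+00 -1.257e+00]
[[-3.11275489e-04  9.54387201e-01  2.98571555e-01  7.69895124e+01]
 [ 9.99999245e-01  6.51999516e-04 -1.04157524e-03  8.34869298e-01]
 [-1.18873459e-03  2.98571005e-01 -9.54386684e-01 -1.42706935e+02]
 [ 0.00000000e+00  0.00000000e+00  0.00000000e+00  1.00000000e+00]]
3497 180 376 104 377
[[484.1 -27.3   5.3]
 [513.3  44.5 195.1]
 [529.3  63.4 203.4]
 [544.9  81.5 204.2]
 [793.3 142.2 205.2]]
```

View pics/w1.png

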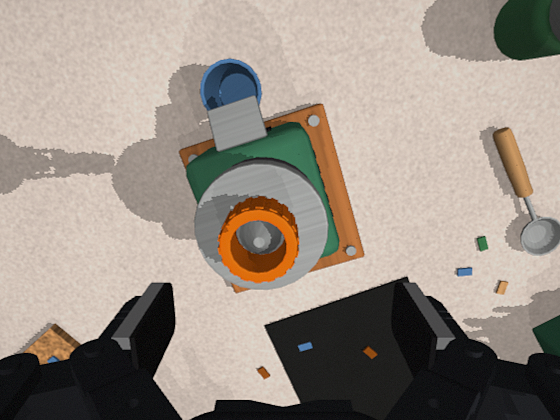

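The wrist view shows the ring's top rim as an ellipse centred near (259,243), with the fingers at the bottom. Next I fit a circle to the rim.

```bash
cat >> h.py <<'E'
from scipy.optimize import least_squares
def ringfit(c,T):
    m=orange(c);m=m.astype(np.uint8)
    P=cloud(c,m>0,T);q=P[(P[:,2]>200)&(P[:,2]<208)&(abs(P[:,0]-530)<45)&(abs(P[:,1]-59)<45)]
    h=cv2.convexHull(q[:,:2].astype(np.float32))[:,0]
    f=least_squares(lambda p:np.hypot(h[:,0]-p[0],h[:,1]-p[1])-p[2],[530,59,28],loss="soft_l1")
    (cc,r)=cv2.minEnclosingCircle(q[:,:2].astype(np.float32))
    return f.x,cc,r,np.median(q[:,2]),len(q)
def wr():
    T=np.eye(4);T[:3,:3]=R().as_matrix();T[:3,3]=ctrl.sense()['eef_pos']
    c=ctrl.capture('wrist');return c,T@np.array(c['tool_from_camera'])
E
python3 -c "
from h import *
c,T=wr();print(ringfit(c,T))
print(ringfit((c:=ctrl.capture('top')),c['cam_to_world']))
x,cc,r,z,n=ringfit(*wr());print(toolshift([x[0],x[1],230]))
"
```

```text
(array([529.59963903,  61.7834723 ,  27.54473056]), (529.8225708007812, 61.6768798828125), 27.897085189819336, np.float64(203.9101111919162), 2430)
(array([527.85809066,  60.67335194,  24.20449103]), (521.360107421875, 61.94499206542969), 23.856700897216797, np.float64(203.49165488233393), 6)
[-23.85133155 -19.48564297  70.27067672]
```

Emit:
carry_out --plan '[[85,[-12,-10,10],[0,0,0]],[85,[-12,-10,10],[0,0,0]],[85,[0,0,0],[0,0,0]],[85,[0,0,0],[0,0,0]]]'

```text
time_s: 2.4
eef_pos: [530.0, 60.5, 279.7]
ee_rot: [-0.001, 0.185, 0.983, 0.0]
force: [-0.3, 0.3, -0.6]
grip_width: 1.001
```

```bash
python3 -c "
from h import *
st();c,T=wr();f=ringfit(c,T);print(f);cv2.imwrite('pics/w2.png',c['color'])
print(toolshift([f[0][0],f[0][1],170]))
"
```

```text
t 2.4 p [530.   60.5 279.7] yaw x 158.67 z [-1.6e-03  3.0e-04 -1.0e+00] F [-0.3  0.3 -0.6] M [-0.019 -0.01  -0.04 ] g 1.001 j [-0.106  0.303  1.386  0.     1.455 -1.305]
(array([529.90203826,  61.55119551,  27.82211086]), (529.94970703125, 61.55033493041992), 28.056699752807617, np.float64(203.9232320300678), 3011)
[  0.31414656   0.63076967 110.26532667]
```

View pics/w2.png

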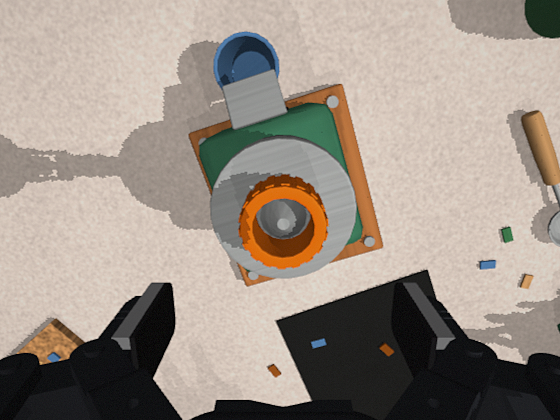

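The ring centre at (529.9, 61.5), radius 27.8–28 mm and top at z 204 all match the given sizes. The tool is already centred to 1 mm, so I go down to a TCP height of about 172.

Emit:
carry_out --plan '[[85,[0.3,0.6,20],[0,0,0]],[85,[0,0,20],[0,0,0]],[85,[0,0,20],[0,0,0]],[85,[0,0,20],[0,0,0]],[85,[0,0,14],[0,0,0]],[85,[0,0,14],[0,0,0]],[85,[0,0,0],[0,0,0]],[85,[0,0,0],[0,0,0]]]' --grip_force 40

```text
time_s: 3.12
eef_pos: [530.1, 61.7, 172.7]
ee_rot: [-0.0, 0.185, 0.983, 0.0]
force: [-0.6, 0.0, 0.8]
grip_width: 0.993
```

```bash
python3 -c "
from h import *
st()
c=ctrl.capture('side');cv2.imwrite('pics/s3.png',cv2.resize(c['color'][90:240,200:380],None,fx=4,fy=4,interpolation=cv2.INTER_CUBIC))
"
```

```text
t 3.12 p [530.1  61.7 172.7] yaw x 158.73 z [-1.e-04  1.e-04 -1.e+00] F [-0.6  0.   0.8] M [ 0.037 -0.019  0.017] g 0.993 j [-0.104  0.384  1.557  0.     1.201 -1.304]
```

View pics/s3.png

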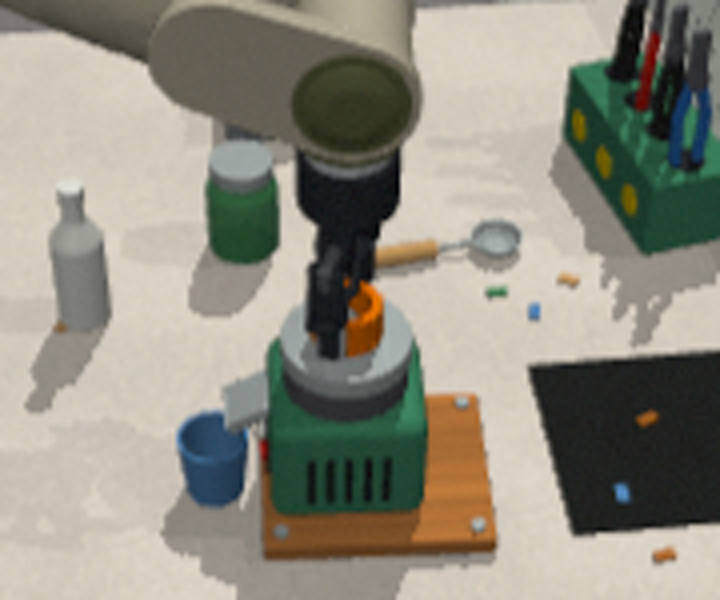

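The fingers straddle the ring just above the steel shoulder (around (335,330) in the crop), with nothing touching. Now I close on the ring.

Emit:
carry_out --plan '[[50,[0,0,0],[0,0,0]],[50,[0,0,0],[0,0,0]],[50,[0,0,0],[0,0,0]],[50,[0,0,0],[0,0,0]],[50,[0,0,0],[0,0,0]],[50,[0,0,0],[0,0,0]],[50,[0,0,0],[0,0,0]],[50,[0,0,0],[0,0,0]]]' --grip_force 40

```text
time_s: 3.83
eef_pos: [530.2, 60.4, 173.7]
ee_rot: [0.001, 0.185, 0.983, -0.001]
force: [-5.3, -3.9, 7.9]
grip_width: 0.642
```

```bash
python3 -c "
from h import *
st();st()"
```

```text
t 3.83 p [530.2  60.4 173.7] yaw x 158.7 z [ 7.e-04 -2.e-03 -1.e+00] F [-5.3 -3.9  7.9] M [-0.868  0.832  0.038] g 0.642 j [-0.105  0.383  1.557 -0.002  1.202 -1.304]
t 3.83 p [530.2  60.4 173.7] yaw x 158.7 z [ 7.e-04 -2.e-03 -1.e+00] F [-5.3 -3.9  7.9] M [-0.868  0.832  0.038] g 0.642 j [-0.105  0.383  1.557 -0.002  1.202 -1.304]
```

Emit:
carry_out --plan '[[50,[0.3,-0.6,-0.8],[0,0,0]],[50,[0,0,0],[0,0,0]],[50,[0,0,0],[0,0,0]]]'

```text
time_s: 4.08
eef_pos: [530.1, 60.4, 173.7]
ee_rot: [0.001, 0.185, 0.983, -0.0]
force: [0.0, -3.7, 3.8]
grip_width: 0.642
```

```bash
python3 -c "
from h import *
st()"
```

```text
t 4.08 p [530.1  60.4 173.7] yaw x 158.69 z [ 1.5e-03 -8.0e-04 -1.0e+00] F [ 0.  -3.7  3.8] M [-0.727  0.019  0.048] g 0.642 j [-1.060e-01  3.820e-01  1.557e+00 -1.000e-03  1.201e+00 -1.305e+00]
```

Emit:
carry_out --plan '[[50,[0,-0.5,-0.5],[0,0,0.5]],[50,[0,0,0],[0,0,0]],[50,[0,0,0],[0,0,0]]]'

```text
time_s: 4.33
eef_pos: [530.0, 60.4, 173.8]
ee_rot: [0.001, 0.21, 0.978, 0.0]
force: [4.7, 1.5, -1.1]
grip_width: 0.646
```

```bash
python3 -c "
from h import *
st()"
```

```text
t 4.33 p [530.   60.4 173.8] yaw x 155.77 z [ 1.6e-03  1.0e-04 -1.0e+00] F [ 4.7  1.5 -1.1] M [-0.24  -0.737  0.027] g 0.646 j [-0.106  0.382  1.558  0.     1.201 -1.255]
```

Emit:
carry_out --plan '[[50,[0,0,0],[0,0,0.5]],[50,[0,0,0],[0,0,0]],[50,[0,0,0],[0,0,0]]]'

```text
time_s: 4.58
eef_pos: [530.0, 60.4, 173.8]
ee_rot: [0.001, 0.235, 0.972, 0.0]
force: [5.4, -0.4, -0.3]
grip_width: 0.644
```

```bash
python3 -c "
from h import *
st()"
```

```text
t 4.58 p [530.   60.4 173.8] yaw x 152.77 z [ 1.5e-03  1.0e-04 -1.0e+00] F [ 5.4 -0.4 -0.3] M [-0.232 -0.657  0.033] g 0.644 j [-0.107  0.382  1.558  0.     1.201 -1.202]
```

Emit:
carry_out --plan '[[50,[0,0,0],[0,0,0.5]],[50,[0,0,0],[0,0,0]],[50,[0,0,0],[0,0,0]]]'

```text
time_s: 4.83
eef_pos: [530.0, 60.4, 173.8]
ee_rot: [0.001, 0.261, 0.965, 0.0]
force: [5.3, 0.1, -0.5]
grip_width: 0.641
```

```bash
python3 -c "
from h import *
st()"
```

```text
t 4.83 p [530.   60.4 173.8] yaw x 149.76 z [ 1.6e-03  1.0e-04 -1.0e+00] F [ 5.3  0.1 -0.5] M [-0.223 -0.725 -0.017] g 0.641 j [-0.106  0.382  1.558  0.     1.201 -1.15 ]
```

Emit:
carry_out --plan '[[50,[0,0,0],[0,0,0.5]],[50,[0,0,0],[0,0,0]],[50,[0,0,0],[0,0,0]]]'

```text
time_s: 5.08
eef_pos: [530.0, 60.4, 173.8]
ee_rot: [0.001, 0.286, 0.958, 0.0]
force: [5.5, 0.4, -0.1]
grip_width: 0.644
```

```bash
python3 -c "
from h import *
st()"
```

```text
t 5.08 p [530.   60.4 173.8] yaw x 146.76 z [ 1.5e-03  2.0e-04 -1.0e+00] F [ 5.5  0.4 -0.1] M [-0.222 -0.682 -0.037] g 0.644 j [-0.106  0.382  1.558  0.     1.201 -1.097]
```

```bash
cat >> h.py <<'E'
def av(n=4):
    M=[];t=[];F=[]
    for i in range(n):
        ctrl.capture('top');s=ctrl.sense();M.append(s["wrist_torque"]);t.append(s["tau"][5]);F.append(s["force"])
    r=R().as_matrix();M=np.array(M)
    print("t",round(s["time_s"],2),"yaw",np.degrees(np.arctan2(*r[[1,0],0])).round(2),"Mz",M[:,2].mean().round(3),"sd",M[:,2].std().round(3),"tau6",np.mean(t).round(4),"F",np.mean(F,0).round(1),"p",s["eef_pos"].round(1),"g",round(s["grip_width"],3))
E
python3 -c "
from h import *
av()"
```

```text
t 5.28 yaw 146.77 Mz -0.028 sd 0.041 tau6 -0.0196 F [ 5.3  0.  -0.5] p [530.   60.4 173.8] g 0.646
```

Emit:
carry_out --plan '[[50,[0,0,0],[0,0,0.5]],[50,[0,0,0],[0,0,0]],[50,[0,0,0],[0,0,0]]]'

```text
time_s: 5.53
eef_pos: [530.0, 60.4, 173.8]
ee_rot: [0.001, 0.311, 0.95, 0.0]
force: [5.4, -0.4, -1.4]
grip_width: 0.646
```

```bash
python3 -c "
from h import *
av()"
```

```text
t 5.73 yaw 143.77 Mz -0.058 sd 0.037 tau6 -0.0574 F [ 5.1  0.7 -0.3] p [530.   60.4 173.8] g 0.641
```

Emit:
carry_out --plan '[[50,[0,0,0],[0,0,0.5]],[50,[0,0,0],[0,0,0]],[50,[0,0,0],[0,0,0]]]'

```text
time_s: 5.98
eef_pos: [530.1, 60.4, 173.8]
ee_rot: [0.001, 0.336, 0.942, 0.0]
force: [5.8, 0.6, -0.0]
grip_width: 0.64
```

```bash
python3 -c "
from h import *
av()"
```

```text
t 6.18 yaw 140.76 Mz -0.117 sd 0.03 tau6 -0.0935 F [ 5.5  0.2 -0.5] p [530.   60.4 173.8] g 0.643
```

Emit:
carry_out --plan '[[50,[0,0,0],[0,0,0.5]],[50,[0,0,0],[0,0,0]],[50,[0,0,0],[0,0,0]]]'

```text
time_s: 6.43
eef_pos: [530.1, 60.5, 173.8]
ee_rot: [0.001, 0.36, 0.933, 0.0]
force: [4.7, 1.4, -0.3]
grip_width: 0.643
```

```bash
python3 -c "
from h import *
av()"
```

```text
t 6.63 yaw 137.79 Mz 0.084 sd 0.02 tau6 0.1105 F [ 5.5  0.7 -0.2] p [530.   60.5 173.8] g 0.646
```

Emit:
carry_out --plan '[[50,[0,0,0],[0,0,0.5]],[50,[0,0,0],[0,0,0]],[50,[0,0,0],[0,0,0]]]'

```text
time_s: 6.88
eef_pos: [530.1, 60.5, 173.8]
ee_rot: [0.001, 0.385, 0.923, 0.0]
force: [5.7, 1.0, -0.3]
grip_width: 0.645
```

```bash
python3 -c "
from h import *
av()"
```

```text
t 7.08 yaw 134.79 Mz 0.083 sd 0.023 tau6 0.0775 F [ 5.5  0.6 -0.5] p [530.1  60.5 173.8] g 0.645
```

Emit:
carry_out --plan '[[50,[0,0,0],[0,0,0.5]],[50,[0,0,0],[0,0,0.5]],[50,[0,0,0],[0,0,0]],[50,[0,0,0],[0,0,0]]]'

```text
time_s: 7.42
eef_pos: [530.1, 60.5, 173.8]
ee_rot: [0.001, 0.432, 0.902, 0.001]
force: [6.2, 0.9, -0.5]
grip_width: 0.644
```

```bash
python3 -c "
from h import *
av()"
```

```text
t 7.62 yaw 128.78 Mz 0.005 sd 0.01 tau6 0.0094 F [ 5.8  0.6 -0.5] p [530.1  60.5 173.8] g 0.643
```

Emit:
carry_out --plan '[[50,[0,0,0],[0,0,0.5]],[50,[0,0,0],[0,0,0.5]],[50,[0,0,0],[0,0,0]],[50,[0,0,0],[0,0,0]]]'

```text
time_s: 7.95
eef_pos: [530.1, 60.5, 173.8]
ee_rot: [0.001, 0.479, 0.878, 0.001]
force: [5.8, 1.3, -0.7]
grip_width: 0.64
```

```bash
python3 -c "
from h import *
av()"
```

```text
t 8.15 yaw 122.76 Mz -0.059 sd 0.022 tau6 -0.0689 F [ 6.5  0.7 -0.5] p [530.1  60.5 173.8] g 0.643
```

Emit:
carry_out --plan '[[50,[0,0,0],[0,0,0.5]],[50,[0,0,0],[0,0,0]],[50,[0,0,0],[0,0,0]]]'

```text
time_s: 8.4
eef_pos: [530.1, 60.5, 173.8]
ee_rot: [0.001, 0.502, 0.865, 0.001]
force: [6.7, 1.5, -0.5]
grip_width: 0.642
```

```bash
python3 -c "
from h import *
av()"
```

```text
t 8.6 yaw 119.76 Mz -0.143 sd 0.018 tau6 -0.1125 F [ 6.4  1.  -1.1] p [530.1  60.5 173.8] g 0.644
```

Emit:
carry_out --plan '[[50,[0,0,0],[0,0,0.5]],[50,[0,0,0],[0,0,0]],[50,[0,0,0],[0,0,0]]]'

```text
time_s: 8.85
eef_pos: [530.1, 60.6, 173.8]
ee_rot: [0.001, 0.524, 0.852, 0.001]
force: [6.6, 1.7, -1.1]
grip_width: 0.644
```

```bash
python3 -c "
from h import *
av()"
```

```text
t 9.05 yaw 116.79 Mz 0.15 sd 0.034 tau6 0.1698 F [ 6.4  1.  -0.7] p [530.1  60.5 173.8] g 0.639
```

Emit:
carry_out --plan '[[50,[0,0,0],[0,0,0.5]],[50,[0,0,0],[0,0,0]],[50,[0,0,0],[0,0,0]]]'

```text
time_s: 9.3
eef_pos: [530.2, 60.6, 173.8]
ee_rot: [0.001, 0.546, 0.838, 0.001]
force: [6.6, 1.8, -1.4]
grip_width: 0.641
```

```bash
python3 -c "
from h import *
av()"
```

```text
t 9.5 yaw 113.8 Mz 0.238 sd 0.005 tau6 0.2443 F [ 7.   0.6 -0.8] p [530.2  60.6 173.8] g 0.643
```

The sign and slope of the torque show burr contact from the click at yaw of about 118.8. I press one more degree, hold it, and check.

Emit:
carry_out --plan '[[50,[0,0,0],[0,0,0.25]],[50,[0,0,0],[0,0,0]],[50,[0,0,0],[0,0,0]],[50,[0,0,0],[0,0,0]]]'

```text
time_s: 9.83
eef_pos: [530.2, 60.6, 173.8]
ee_rot: [0.001, 0.557, 0.831, 0.001]
force: [6.6, 1.5, -0.9]
grip_width: 0.642
```

```bash
python3 -c "
from h import *
av(5)"
```

```text
t 10.08 yaw 112.31 Mz 0.292 sd 0.013 tau6 0.2767 F [ 6.4  1.1 -1. ] p [530.2  60.6 173.8] g 0.648
```

Emit:
carry_out --plan '[[50,[0,0,0],[0,0,-0.5]],[50,[0,0,0],[0,0,-0.5]],[50,[0,0,0],[0,0,-0.5]],[50,[0,0,0],[0,0,-0.5]],[50,[0,0,0],[0,0,-0.5]],[50,[0,0,0],[0,0,-0.5]],[50,[0,0,0],[0,0,-0.5]],[50,[0,0,0],[0,0,-0.5]],[50,[0,0,0],[0,0,0]],[50,[0,0,0],[0,0,0]]]'

```text
time_s: 10.92
eef_pos: [530.1, 60.5, 173.8]
ee_rot: [0.001, 0.372, 0.928, 0.0]
force: [5.4, -0.4, -0.5]
grip_width: 0.644
```

```bash
python3 -c "
from h import *
av()"
```

```text
t 11.12 yaw 136.29 Mz 0.104 sd 0.037 tau6 0.0899 F [ 5.6  0.1 -0.6] p [530.1  60.5 173.8] g 0.642
```

Emit:
carry_out --plan '[[50,[0,0,0],[0,0,-0.5]],[50,[0,0,0],[0,0,-0.5]],[50,[0,0,0],[0,0,0]],[50,[0,0,0],[0,0,0]]]'

```text
time_s: 11.45
eef_pos: [530.0, 60.4, 173.8]
ee_rot: [0.001, 0.323, 0.946, 0.0]
force: [4.7, 1.1, -0.4]
grip_width: 0.645
```

```bash
python3 -c "
from h import *
av()"
```

```text
t 11.65 yaw 142.27 Mz -0.065 sd 0.019 tau6 -0.0779 F [5.3 0.9 0.1] p [530.   60.4 173.8] g 0.64
```

Emit:
carry_out --plan '[[50,[0,0,0],[0,0,-0.5]],[50,[0,0,0],[0,0,-0.5]],[50,[0,0,0],[0,0,-0.5]],[50,[0,0,0],[0,0,-0.5]],[50,[0,0,0],[0,0,0]],[50,[0,0,0],[0,0,0]]]'

```text
time_s: 12.15
eef_pos: [530.0, 60.3, 173.8]
ee_rot: [0.001, 0.222, 0.975, 0.0]
force: [4.0, -0.3, -0.5]
grip_width: 0.645
```

```bash
python3 -c "
from h import *
av()"
```

```text
t 12.35 yaw 154.29 Mz 0.071 sd 0.01 tau6 0.0614 F [ 5.   0.  -0.1] p [530.   60.4 173.8] g 0.639
```

Emit:
carry_out --plan '[[50,[0,0,0],[0,0,-0.5]],[50,[0,0,0],[0,0,-0.5]],[50,[0,0,0],[0,0,0]],[50,[0,0,0],[0,0,0]]]'

```text
time_s: 12.68
eef_pos: [530.0, 60.3, 173.8]
ee_rot: [0.001, 0.171, 0.985, 0.0]
force: [5.5, 0.3, -0.5]
grip_width: 0.642
```

```bash
python3 -c "
from h import *
av()"
```

```text
t 12.88 yaw 160.26 Mz -0.118 sd 0.027 tau6 -0.1014 F [ 4.9 -0.4 -0.4] p [530.   60.3 173.8] g 0.644
```

The phase is the same going back, so the grip has not slipped. Now I go to the third click, at yaw of about 178.8.

Emit:
carry_out --plan '[[50,[0,0,0],[0,0,-0.5]],[50,[0,0,0],[0,0,-0.5]],[50,[0,0,0],[0,0,-0.5]],[50,[0,0,0],[0,0,-0.5]],[50,[0,0,0],[0,0,-0.5]],[50,[0,0,0],[0,0,0]],[50,[0,0,0],[0,0,0]]]'

```text
time_s: 13.47
eef_pos: [530.0, 60.2, 173.8]
ee_rot: [0.001, 0.042, 0.999, -0.0]
force: [5.2, -1.3, -0.5]
grip_width: 0.646
```

```bash
python3 -c "
from h import *
av()"
```

```text
t 13.67 yaw 175.21 Mz 0.08 sd 0.025 tau6 0.0664 F [ 5.1 -0.9 -0.5] p [530.   60.2 173.8] g 0.645
```

Emit:
carry_out --plan '[[50,[0,0,0],[0,0,-0.5]],[50,[0,0,0],[0,0,-0.1]],[50,[0,0,0],[0,0,0]],[50,[0,0,0],[0,0,0]]]'

```text
time_s: 14.0
eef_pos: [530.0, 60.2, 173.8]
ee_rot: [0.001, 0.01, 1.0, -0.0]
force: [5.1, -2.3, -0.3]
grip_width: 0.647
```

```bash
python3 -c "
from h import *
av();print(ctrl.sense()['joints'].round(3))"
```

```text
t 14.2 yaw 178.8 Mz 0.015 sd 0.014 tau6 0.0029 F [ 5.  -0.5 -0.3] p [530.   60.2 173.8] g 0.643
[-0.107  0.382  1.558 -0.     1.201 -1.657]
```

The torque is near zero at the click's middle. I let go here and then lift clear.

Emit:
carry_out --plan '[[85,[0,0,0],[0,0,0]],[85,[0,0,0],[0,0,0]],[85,[0,0,0],[0,0,0]],[85,[0,0,0],[0,0,0]],[85,[0,0,0],[0,0,0]],[85,[0,0,0],[0,0,0]],[85,[0,0,0],[0,0,0]],[85,[0,0,0],[0,0,0]]]'

```text
time_s: 14.87
eef_pos: [529.5, 60.3, 173.6]
ee_rot: [-0.0, 0.011, 1.0, 0.0]
force: [0.2, 0.2, 0.3]
grip_width: 0.992
```

```bash
python3 -c "
from h import *
av();c=ctrl.capture('wrist');cv2.imwrite('pics/w5.png',c['color'])"
```

```text
t 15.07 yaw 178.8 Mz -0.003 sd 0.01 tau6 -0.0 F [ 0.2  0.2 -0.2] p [529.5  60.3 173.6] g 0.996
```

View pics/w5.png

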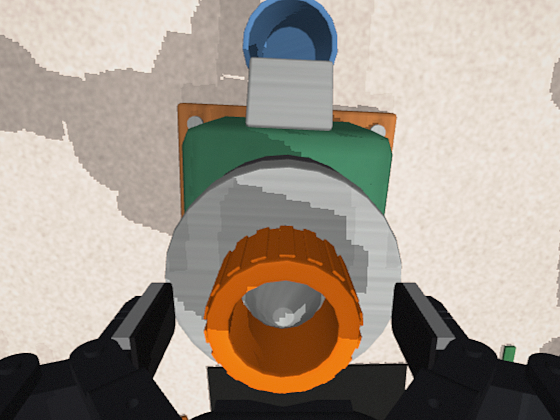

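The fingers are open and clear on both sides of the ring (pads near (150,320) and (415,320)), and the forces are zero. I lift straight up.

Emit:
carry_out --plan '[[85,[0,0,-15],[0,0,0]],[85,[0,0,-20],[0,0,0]],[85,[0,0,-25],[0,0,0]],[85,[0,0,-25],[0,0,0]],[85,[0,0,-20],[0,0,0]],[85,[0,0,0],[0,0,0]],[85,[0,0,0],[0,0,0]]]'

```text
time_s: 15.7
eef_pos: [529.7, 60.2, 279.1]
ee_rot: [0.001, 0.01, 1.0, -0.0]
force: [0.4, -0.1, -1.0]
grip_width: 0.999
```

```bash
python3 -c "
from h import *
st();c=ctrl.capture('side');cv2.imwrite('pics/s6.png',c['color'])
a=cv2.imread('pics/side0.png');d=cv2.absdiff(a,c['color']).max(2)
for n,b in dict(cup=(243,262,195,216),hopper=(280,326,298,342),jar=(250,271,125,156),glue=(212,229,135,174),heart=(325,385,278,332),offcut=(222,282,332,364),scoop=(286,332,144,160)).items(): print(n,np.median(d[b[2]:b[3],b[0]:b[1]]),(d[b[2]:b[3],b[0]:b[1]]>40).mean().round(3))
"
```

```text
t 15.7 p [529.7  60.2 279.1] yaw x 178.8 z [ 1.6e-03 -2.0e-04 -1.0e+00] F [ 0.4 -0.1 -1. ] M [0.006 0.018 0.003] g 0.999 j [-0.107  0.3    1.39  -0.     1.45  -1.656]
cup 7.0 0.0
hopper 10.0 0.0
jar 8.0 0.0
glue 10.0 0.0
heart 11.0 0.0
offcut 12.0 0.205
scoop 11.0 0.095
```

View pics/s6.png

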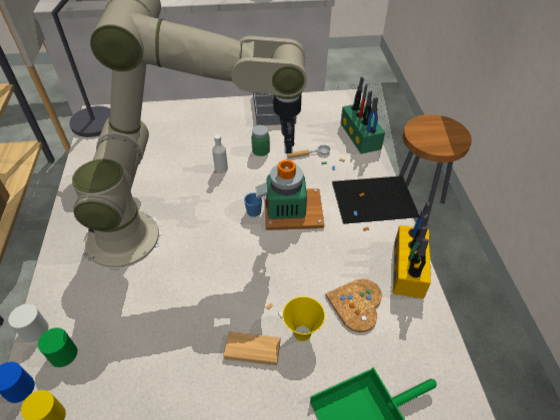

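The bystanders are where they were. The changed pixels at the offcut come from the arm's shadow, and those at the scoop from the gripper in front of it. The tool is clear of the ring, so I hand in.

```bash
python3 -c "
from rig import ctrl
print(ctrl.finish_job())"
```

```text
the job is handed in; nothing more can be done
None
```

I set the mill to three clicks open from the point where the burrs touch, let go of the ring and handed the job in at about 16 s. No verdict was reported.

- **Touch:** The burrs met two clicks clockwise from the start, at a tool yaw of about 118.8°. I held a total of about 0.28 N m at the ring, of which I estimate 0.23 N m was the burrs. That is above the touch threshold of 0.15 N m and well below the forcing limit of 0.6 N m.
- **Back-off:** I turned the ring anticlockwise to three clicks from the touch click, at yaw 178.8°. The torque changed sign at the same click angles as on the way in, so the grip had not slipped. At the third click the torque was near zero, as it should be in a click's middle.
- **Last checks:** After letting go, the forces were zero and the fingers stood clear of the ring. The side picture shows the bystanders in their old places. Some pixels changed at the offcut and the scoop, which I put down to the arm's shadow and the gripper in front of them.
- **Not confirmed directly:** The burr gap cannot be seen, so the setting rests on the torque and angle readings. The first three readings were single noisy ones, a little lower than the later click pattern would give.

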